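# Pull the red-strip control board for packing

### The arm

A 6-joint arm with a two-finger parallel gripper is mounted at the origin on the work surface. World frame = base frame: x ahead of the robot, y to its left, z up, the work surface at z = 0. Lengths are in m, angles in rad, forces in N, time in s.
With the tool pointing down it reaches from about 0.325 to 1 m from the base axis. Payload 5.1 kg.
Tool frame: the origin (TCP) lies on the centre line of the jaws, within the pads' length; the fingertips stand 22 mm ahead of it and the grasp point (between the pads) lies 3 mm ahead of it; z points along the fingers, y is the line along which they close (so a half turn about z gives the same grasp; the last joint's range is limited). The gripper opens to 85 mm and grips with 20 to 120 N. Pads are 22 mm wide; open, the fingers measure 114 mm over their backs; the gripper's body (76 mm by 85 mm) begins 54 mm behind the grasp point. The pads swing forward as they close: fully open they stand 13 mm farther back than shut.
Start: joints at [1.043, 0.124, 1.65, -0, 1.367, -0.083], TCP at [0.28, 0.587, 0.253] pointing down, gripper open.
Joint ranges: [-2.61, 2.61], [-1.02, 2.33], [0.03, 2.71], [-1.35, 4.49], [0.32, 2.68], [-2.91, 2.91]. Speed limits (rad/s): [2.57, 2.57, 3.14, 3.14, 3.14, 3.14].

### API

Orientations are given as a rotation vector (axis times angle).
In Python, from workcell import manip gives the robot as it stands.
- The arm moves only by the tool jog_arm, never from a script. Its argument "plan" is a list of rows, each a list of 5 numbers: the opening, from 0 (shut) to 1 (fully open), then the shift along the tool's x, y, z in m, then the turn about the tool's z in rad. A call has 1 to 10 rows; each row is the pose to reach, as a shift and turn from the pose commanded when the call began, along the tool's axes at that moment; what a row does not reach only later rows make up. A row lasts 1/12 s, in which the tool goes at most 41.7 mm and 7.16 degrees, less where a joint would pass 70% of its speed; a pose out of reach is approached as far as the arm can. A call with a gripper value outside its range is refused whole. The fingers move at their own pace and stop on an object; the grip force is fixed at half the most. Time passes only in rows, so rows that repeat a pose let the fingers close. It gives the time, the measured TCP pose, the force, the opening and the grip force at its end, in the units of the state.
- manip.get_state(): the state, without advancing time (a new reading comes with each control period).
- manip.snapshot(name): name is "scene" or "top" or "wrist"; returns (picture, depth): 420x560x3 uint8, red, green, blue; 420x560 float32, m along the optical axis (not along the pixel's ray), 0 where there is no reading.
- manip.calibration(name): a dict with "intrinsics" (3x3 intrinsics, pixels), "T" (4x4, takes a point from camera to world coordinates); the wrist camera has in their place "T_tool_cam" (4x4, takes a point from camera to tool coordinates, whose origin is the TCP and whose axes are the flange's). Camera axes: x right, y up, looking along -z (the intrinsics and any distortion apply to the point x, -y, -z); pixel columns grow to the right and rows downward; lengths in m; the calibration is good to about 2 mm. A picture is of the moment at which its call begins: read the wrist's pose just before it. calibration takes no time and is no camera call.
- manip.sign_off(): hands the job in; it is judged then, once.
The state is a dict: "time_s": time; "joint_positions": joint angles; "qvel": joint speeds; "effort": joint torques, N m; "ee_pos": TCP position; "orientation": TCP orientation; "contact_force": force on the tool from outside, world axes, zero at the start; "moment": the same for the moment, N m; "grip_width": finger opening in m; "grasp_force": force on a finger pad.
Only numpy, scipy, OpenCV 4.12 (cv2) and the standard library are available. Lean on these libraries where they do the work, as an engineer would, in place of code of your own. Each camera call takes 0.05 s, during which the arm holds its last target. There are 200 camera calls.

### The job

Slide the control board with the red grip strip straight up out of the slotted rack, and stand it on edge in the narrow pocket down the middle of the open yellow case, lowering it right down to the pocket's floor before letting go. Leave the other two boards where they stand in the rack.

Things in the scene. Friction and masses are not known exactly. Their poses are not given: they have to be found in the camera images.
- board_red: Board to move: green circuit board upright in the rack, red grip strip on its upper edge. 100 mm wide (own x), 4 mm thick (y; parts reach 6 mm), 120 mm tall (z, up) with strip. Strip 70 long (x), 10 thick (y), 20 tall, centred, 100-120 mm above the foot: grip across its thickness from above. Origin: middle of foot edge, 6 mm above the table. 0.08-0.17 kg; up to 2 mm play, leans up to 4 deg.
- board_white: Bystander: same board, white strip, in another slot. The rack is a fixed grey-and-black holder, 130 mm (x) by 190 mm (y), guides 66 mm high; five 8 mm slots every 35 mm along its y. The three boards stand in its first, middle and last slots, 70 mm apart, in any order, 60 mm deep in the guides: a board slides up freely and is clear once raised 60 mm. Strip tops: 126 mm above the table.
- board_blue: Bystander: the same board with a blue grip strip, in another slot of the same rack. Same sizes, axes and origin as the red-strip board.
- pocket (a point): Middle of the pocket's floor, 6 mm above the table, in the fixed open yellow case (280 mm along x, 240 along y, 65 high). The pocket is a straight grey-walled recess, open above, 140 mm long (point's x), 28 wide (y), 59 deep; z up. A board let go in it leans on a wall by up to 25 degrees. The charger and battery packs either side of it stay below the rim.
There are look-alikes about, which are no part of the job. Leave any orange or purple look-alike of the board_red alone.

How it is judged:
By the outcome, as a careful person would: the job done as asked, in the order asked, and still so for the second after the job is handed in, with the robot touching nothing.
It also fails if it takes over 48 s, if anything falls off the work surface, if the arm or the gripper's body presses on something with over 40 N, if the wrist force passes 120 N, or if a joint passes its speed limit or range.

## Working session

There is one attempt and no reset: what is moved stays moved. The work goes in short steps, Python scripts to look and compute and a tool call to move; the robot and the scene stay as the last step left them, time stands still between calls to the robot, and variables do not carry over. Pictures are saved under pics/ and viewed, at most 10 in all, crops included, and the job is handed in when it is done.

Besides the shell and the picture viewer there is one more tool, called after "Emit:" by a JSON object that holds its "fn" and its "kwargs", one argument or row to a line. jog_arm: Moves the arm, as the interface text tells. Its arguments: {"type":"object","properties":{"plan":{"type":"array","items":{"type":"array","items":{"type":"number"}}}},"required":["plan"]}

```bash
mkdir -p pics; cat > h.py <<'E'
import numpy as np,cv2
from scipy.spatial.transform import Rotation as R
from workcell import manip
def snap(n):
    s=manip.get_state(); p,d=manip.snapshot(n); c=manip.calibration(n)
    if 'T' in c: T=np.array(c['T'])
    else:
        W=np.eye(4);W[:3,:3]=R.from_rotvec(s['orientation']).as_matrix();W[:3,3]=s['ee_pos'];T=W@np.array(c['T_tool_cam'])
    return p,d,np.array(c['intrinsics']),T,c
def pts(d,K,T):
    v,u=np.mgrid[:d.shape[0],:d.shape[1]]
    x=(u-K[0,2])/K[0,0]*d;y=(v-K[1,2])/K[1,1]*d
    return np.stack([x,-y,-d],-1)@T[:3,:3].T+T[:3,3]
def save(n,p): cv2.imwrite('pics/'+n+'.png',p[...,::-1])
E
python3 - <<'E'
from h import *
for n in('scene','top'):
    p,d,K,T,c=snap(n);save(n+'0',p);np.savez(n+'0',p=p,P=pts(d,K,T),d=d);print(n,{k:v for k,v in c.items() if k not in('T','intrinsics')},K.round(1).tolist(),T.round(3).tolist())
print(manip.get_state())
E
```

```text
scene {} [[415.1, 0.0, 279.4], [0.0, 415.1, 204.0], [0.0, 0.0, 1.0]] [[-0.462, -0.546, 0.699, 1.225], [0.887, -0.273, 0.373, 0.426], [-0.013, 0.792, 0.611, 0.668], [0.0, 0.0, 0.0, 1.0]]
top {} [[390.8, 0.0, 287.9], [0.0, 390.8, 207.5], [0.0, 0.0, 1.0]] [[0.009, 0.995, -0.103, 0.434], [-1.0, 0.008, -0.007, 0.043], [-0.006, 0.103, 0.995, 0.848], [0.0, 0.0, 0.0, 1.0]]
{'time_s': 0.1, 'joint_positions': array([ 1.04342904e+00,  1.24454703e-01,  1.65157442e+00,  1.02748164e-05,
        1.36744532e+00, -8.25728758e-02]), 'qvel': array([ 6.15627943e-04, -2.09660901e-03, -5.64852402e-04,  6.99785751e-04,
        3.43006767e-03,  7.27929755e-05]), 'effort': array([ 6.18051909e-04, -4.24932182e+01, -3.66653860e+01, -2.03920230e-06,
        3.93586146e-03,  5.16382499e-06]), 'ee_pos': array([0.27942699, 0.58630758, 0.25214442]), 'orientation': array([-6.92812297e-01, -3.06365752e+00,  2.81425375e-03]), 'contact_force': array([ 0.62728038, -0.26336245, -0.93776857]), 'moment': array([ 0.00646362,  0.01973965, -0.0509449 ]), 'grasp_force': 0.0, 'grip_width': 0.08570272601756788}
```

View pics/scene0.png

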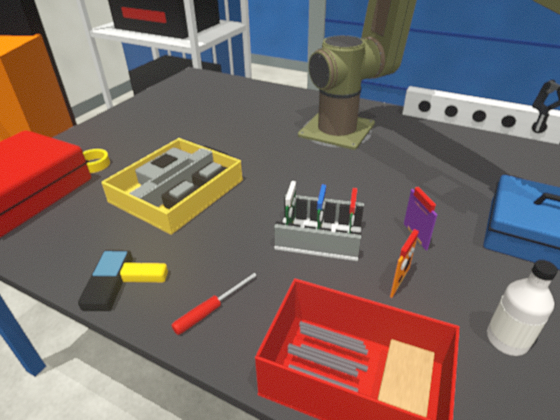

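View pics/top0.png

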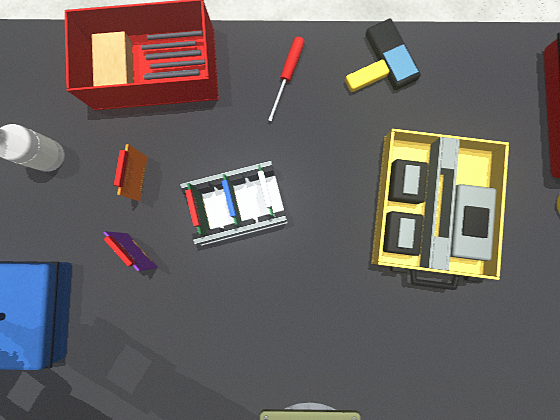

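Red-strip boards: rack board at top (192,207), orange board at (120,168) and purple board at (118,248). The rack board is the one meant, since it is green, red-stripped and standing in the rack. I'll confirm in a crop, and measure.

```bash
python3 - <<'E'
from h import *
z=np.load('top0.npz');p=z['p'];P=z['P']
a=cv2.resize(p[150:255,170:300],None,fx=3,fy=3,interpolation=2);b=cv2.resize(p[125:285,365:515],None,fx=3,fy=3,interpolation=2)
c=np.zeros((480,840,3),np.uint8);c[:315,:390]=a;c[:480,390:840]=b
save('crop1',c[:,:800])
hsv=cv2.cvtColor(p,cv2.COLOR_RGB2HSV).astype(int);H,S,V=hsv[...,0],hsv[...,1],hsv[...,2]
uu=np.arange(560)[None,:]*np.ones((420,1));vv=np.arange(420)[:,None]*np.ones((1,560))
def box(m,n):
    Q=P[m];r=cv2.minAreaRect((Q[:,:2]*1000).astype(np.float32));print(n,len(Q),'rect mm',np.round(r[0],1),np.round(r[1],1),round(r[2],1),'mean',Q.mean(0).round(4),'z',np.percentile(Q[:,2],[5,50,95]).round(3))
roi=(uu>175)&(uu<290)&(vv>155)&(vv<250)
top=(P[...,2]>.118)&(P[...,2]<.136)
box(roi&top&(S>120)&((H<8)|(H>172)),'red')
box(roi&top&(S>120)&(H>95)&(H<130),'blue')
box(roi&top&(S<60)&(uu>245),'white')
roi=(uu>360)&(uu<520)&(vv>120)&(vv<290)
box(roi&(P[...,2]>.058)&(P[...,2]<.072),'case rim')
g=roi&(S<60)&(P[...,2]>.055)&(P[...,2]<.075)
box(g,'grey hi')
for v in (150,180,205,230,255):
    print(v,[(u,*(P[v,u]*1000).round().astype(int).tolist(),*p[v,u].tolist()) for u in range(422,466,2)])
E
```

```text
red 224 rect mm [507.8 228. ] [69.7 10.3] 14.8 mean [0.5078 0.2272 0.1257] z [0.121 0.126 0.128]
blue 188 rect mm [526.1 160.4] [69.6  9.5] 15.1 mean [0.5266 0.1598 0.126 ] z [0.122 0.126 0.128]
white 202 rect mm [544.5  93.2] [70. 10.] 15.1 mean [0.544  0.093  0.1262] z [0.123 0.126 0.128]
case rim 5546 rect mm [ 524.1 -264.2] [241.5 288.8] 83.3 mean [ 0.5164 -0.2673  0.0633] z [0.059 0.064 0.067]
grey hi 5286 rect mm [ 519.2 -273.7] [194.8 285. ] 82.2 mean [ 0.5061 -0.279   0.0609] z [0.056 0.061 0.067]
150 [(422, 650, -243, 8, 255, 255, 164), (424, 650, -248, 6, 255, 255, 164), (426, 650, -253, 7, 255, 255, 169), (428, 650, -256, 9, 246, 219, 93), (430, 648, -258, 16, 115, 104, 69), (432, 645, -258, 27, 74, 78, 69), (434, 642, -258, 40, 76, 80, 69), (436, 639, -258, 50, 74, 83, 69), (438, 636, -258, 62, 51, 52, 39), (440, 636, -261, 64, 215, 225, 223), (442, 635, -264, 66, 190, 199, 195), (444, 636, -269, 65, 200, 212, 208), (446, 636, -274, 63, 201, 210, 205), (448, 635, -276, 66, 198, 208, 203), (450, 635, -280, 67, 202, 214, 207), (452, 636, -285, 65, 195, 208, 202), (454, 635,
[... 2647 characters left out ...]
9), (428, 422, -233, 58, 63, 64, 57), (430, 423, -234, 65, 174, 185, 183), (432, 423, -238, 65, 166, 176, 172), (434, 423, -243, 63, 202, 212, 211), (436, 423, -246, 66, 200, 210, 205), (438, 423, -249, 67, 196, 208, 202), (440, 423, -255, 63, 193, 206, 202), (442, 423, -258, 66, 198, 210, 205), (444, 423, -263, 63, 200, 208, 203), (446, 423, -266, 65, 197, 210, 205), (448, 423, -269, 66, 206, 219, 214), (450, 423, -282, 45, 109, 117, 117), (452, 423, -284, 51, 72, 77, 78), (454, 423, -286, 55, 147, 154, 156), (456, 423, -291, 53, 159, 163, 164), (458, 423, -294, 56, 163, 171, 168), (460, 423, -298, 56, 167, 177, 174), (462, 423, -301, 56, 175, 186, 183), (464, 423, -306, 55, 187, 194, 193)]
```

View pics/crop1.png

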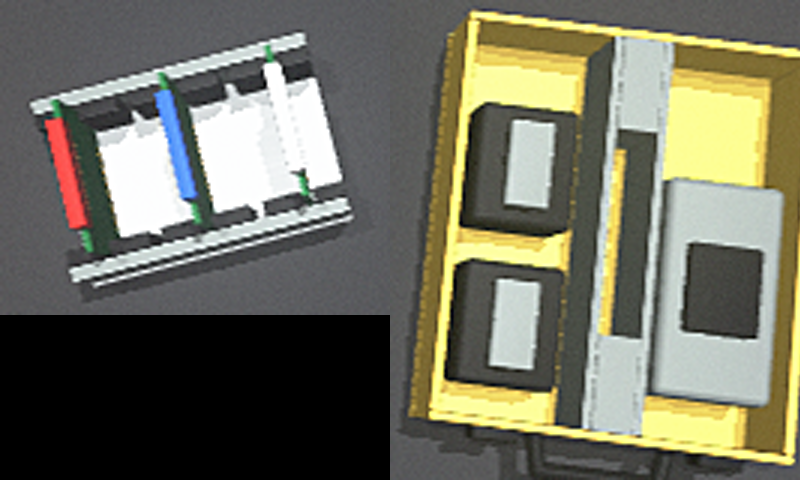

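The crop confirms it: the green board with the red strip is at the left end slot of the rack. The pocket is the grey recess, with its rim opening spanning about top rows 168–237 and centred near (439,203). Measured values: strip at (0.508, 0.228), long axis 14.8°, top z 0.126, 70×10 mm, which matches the given size. Pocket centre is about (0.527, -0.265) with its axis at -6.8°.

Emit:
{"fn": "jog_arm", "kwargs": {
  "plan": [
    [0.5, -0.036, -0.0225, 0, -0.1],
    [0.5, -0.072, -0.045, 0, -0.2],
    [0.5, -0.108, -0.0676, 0, -0.3],
    [0.5, -0.144, -0.09, 0, -0.4],
    [0.5, -0.18, -0.1126, 0, -0.5],
    [0.5, -0.216, -0.135, 0, -0.6],
    [0.5, -0.252, -0.1576, 0, -0.703],
    [0.5, -0.288, -0.18, 0, -0.703],
    [0.5, -0.324, -0.2026, 0, -0.703],
    [0.5, -0.3605, -0.2252, 0, -0.703]
  ]
}}

```text
time_s: 0.93
ee_pos: [0.5041, 0.2334, 0.2529]
orientation: [0.404, -3.115, 0.0]
contact_force: [1.9, 1.1, -0.1]
grip_width: 0.043
grasp_force: 0.0
```

Emit:
{"fn": "jog_arm", "kwargs": {
  "plan": [
    [0.5, 0, 0, 0, 0],
    [0.5, 0, 0, 0, 0],
    [0.5, 0, 0, 0, 0],
    [0.5, 0, 0, 0, 0]
  ]
}}

```text
time_s: 1.27
ee_pos: [0.503, 0.2363, 0.253]
orientation: [0.406, -3.114, -0.0]
contact_force: [0.0, 0.8, -0.4]
grip_width: 0.0426
grasp_force: 0.0
```

```bash
cat > m.py <<'E'
from h import *
import sys
p,d,K,T,c=snap('wrist');P=pts(d,K,T);save(sys.argv[1],p)
s=manip.get_state();M=R.from_rotvec(s['orientation']).as_matrix()
print(s['time_s'],s['ee_pos'].round(4),'x',M[:,0].round(3),'y',M[:,1].round(3),'ang y',np.degrees(np.arctan2(M[1,1],M[0,1])).round(2),s['grip_width'])
hsv=cv2.cvtColor(p,cv2.COLOR_RGB2HSV).astype(int);H,S=hsv[...,0],hsv[...,1]
m=(S>120)&((H<8)|(H>172))&(abs(P[...,2]-.126)<.008)&(np.hypot(P[...,0]-.508,P[...,1]-.228)<.06)
Q=P[m]
if len(Q):
    r=cv2.minAreaRect((Q[:,:2]*1000).astype(np.float32));print(r,np.median(Q[:,2]));e=np.r_[np.array(r[0])/1000,.117]-s['ee_pos'];print('tool shift',(M.T@e).round(4))
E
python3 m.py w1
```

```text
1.3167 [0.5029 0.2365 0.2531] x [-0.966 -0.257  0.   ] y [-0.257  0.966  0.   ] ang y 104.91 0.04277112917618693
((507.8362121582031, 228.29483032226562), (69.1746826171875, 8.765849113464355), 14.629293441772461) 0.1256425682097753
tool shift [-0.0027 -0.0093  0.1361]
```

View pics/w1.png

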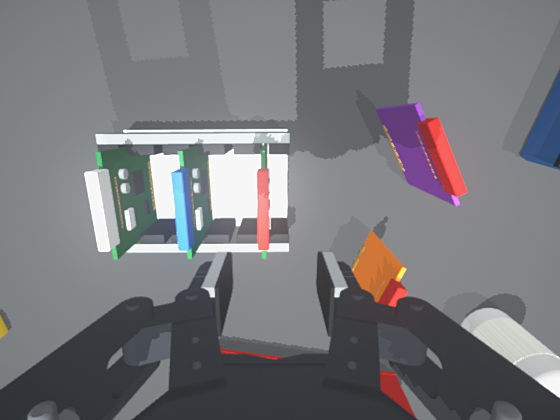

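Wrist view: red strip at (263,209) between blue (183,209) and the outside; it agrees with the top camera to 0.5 mm. Now I'll centre and descend.

Emit:
{"fn": "jog_arm", "kwargs": {
  "plan": [
    [0.5, -0.003, -0.0093, 0.0, 0],
    [0.5, -0.003, -0.0093, 0.03, 0],
    [0.5, -0.003, -0.0093, 0.06, 0],
    [0.5, -0.003, -0.0093, 0.08, 0],
    [0.5, -0.003, -0.0093, 0.1, 0],
    [0.5, -0.003, -0.0093, 0.1, 0],
    [0.5, -0.003, -0.0093, 0.1, 0]
  ]
}}

```text
time_s: 1.9
ee_pos: [0.5081, 0.2273, 0.1523]
orientation: [0.406, -3.113, 0.001]
contact_force: [0.2, -0.9, 1.2]
grip_width: 0.0429
grasp_force: 0.0
```

```bash
python3 m.py w2
```

```text
1.95 [0.5092 0.2276 0.154 ] x [-0.967 -0.256 -0.   ] y [-0.256  0.967 -0.   ] ang y 104.85 0.04236361953201006
((508.0770568847656, 227.7320556640625), (69.66020965576172, 9.41038703918457), 15.360965728759766) 0.12566659681674047
tool shift [0.001  0.0004 0.037 ]
```

Emit:
{"fn": "jog_arm", "kwargs": {
  "plan": [
    [0.5, 0.001, 0, 0.015, 0],
    [0.5, 0.001, 0, 0.03, 0],
    [0.5, 0.001, 0, 0.036, 0],
    [0.5, 0.001, 0, 0.036, 0],
    [0.3, 0.001, 0, 0.036, 0],
    [0.2, 0.001, 0, 0.036, 0],
    [0.1, 0.001, 0, 0.036, 0],
    [0, 0.001, 0, 0.036, 0],
    [0, 0.001, 0, 0.036, 0],
    [0, 0.001, 0, 0.036, 0]
  ]
}}

```text
time_s: 2.78
ee_pos: [0.5091, 0.2273, 0.1191]
orientation: [-0.404, 3.113, 0.001]
contact_force: [-0.3, -0.2, 6.0]
grip_width: 0.0093
grasp_force: 59.1
```

Emit:
{"fn": "jog_arm", "kwargs": {
  "plan": [
    [0, 0, 0, 0, 0],
    [0, 0, 0, -0.003, 0],
    [0, 0, 0, -0.008, 0],
    [0, 0, 0, -0.014, 0],
    [0, 0, 0, -0.02, 0],
    [0, 0, 0, -0.02, 0]
  ]
}}

```text
time_s: 3.28
ee_pos: [0.5088, 0.2272, 0.1389]
orientation: [-0.404, 3.113, 0.001]
contact_force: [0.0, 0.3, -0.3]
grip_width: 0.0092
grasp_force: 58.4
```

Emit:
{"fn": "jog_arm", "kwargs": {
  "plan": [
    [0, 0, 0, -0.015, 0],
    [0, 0, 0, -0.03, 0],
    [0, 0, 0, -0.045, 0],
    [0, 0, 0, -0.06, 0],
    [0, 0, 0, -0.08, 0],
    [0, 0, 0, -0.1, 0],
    [0, 0, 0, -0.12, 0],
    [0, 0, 0, -0.14, 0],
    [0, 0, 0, -0.15, 0],
    [0, 0, 0, -0.15, 0]
  ]
}}

```text
time_s: 4.12
ee_pos: [0.5092, 0.2273, 0.2906]
orientation: [-0.404, 3.11, 0.002]
contact_force: [1.2, -0.1, -0.4]
grip_width: 0.0089
grasp_force: 58.4
```

```bash
python3 - <<'E'
from h import *
s=manip.get_state();M=R.from_rotvec(s['orientation']).as_matrix();print(s['ee_pos'],s['joint_positions'].round(2),s['grip_width'],s['contact_force'],np.degrees(np.arctan2(M[1,1],M[0,1])))
e=np.array([.527,-.265,s['ee_pos'][2]])-s['ee_pos'];print((M.T@e).round(4))
E
```

```text
[0.50918035 0.22729043 0.29059258] [ 0.32 -0.1   1.82 -0.    1.42 -1.51] 0.008884311791862767 [ 1.23100428 -0.13289271 -0.39231547] 104.79198862628614
[ 0.1085 -0.4805 -0.0008]
```

Emit:
{"fn": "jog_arm", "kwargs": {
  "plan": [
    [0, 0.004, -0.02, 0, 0.02],
    [0, 0.011, -0.05, 0, 0.04],
    [0, 0.018, -0.08, 0, 0.06],
    [0, 0.025, -0.11, 0, 0.08],
    [0, 0.032, -0.14, 0, 0.11],
    [0, 0.039, -0.17, 0, 0.14],
    [0, 0.046, -0.2, 0, 0.16],
    [0, 0.053, -0.23, 0, 0.18],
    [0, 0.058, -0.25, 0, 0.2],
    [0, 0.058, -0.25, 0, 0.2]
  ]
}}

```text
time_s: 4.95
ee_pos: [0.5151, -0.0327, 0.2853]
orientation: [0.084, -3.138, 0.001]
contact_force: [0.1, 0.3, -1.0]
grip_width: 0.0089
grasp_force: 58.7
```

```bash
cat > t.py <<'E'
from h import *
s=manip.get_state();M=R.from_rotvec(s['orientation']).as_matrix();a=np.degrees(np.arctan2(M[1,1],M[0,1]));print(s['ee_pos'],s['grip_width'],s['contact_force'],a,'turn',np.radians(a-83.3))
e=np.array([.527,-.265,s['ee_pos'][2]])-s['ee_pos'];print((M.T@e).round(4))
E
python3 t.py
```

```text
[ 0.51506127 -0.03274628  0.28531986] 0.008933872960579252 [ 0.13939155  0.2531024  -0.98523558] 93.05963890724485 turn 0.17033783273716407
[ 5.000e-04 -2.326e-01  2.000e-04]
```

Emit:
{"fn": "jog_arm", "kwargs": {
  "plan": [
    [0, 0, -0.025, 0, 0.02],
    [0, 0, -0.055, 0, 0.04],
    [0, 0, -0.085, 0, 0.06],
    [0, 0, -0.115, 0, 0.08],
    [0, 0, -0.145, 0, 0.1],
    [0, 0, -0.175, 0, 0.13],
    [0, 0, -0.205, 0, 0.15],
    [0, 0.0005, -0.225, 0, 0.17],
    [0, 0.0005, -0.2326, 0, 0.17],
    [0, 0.0005, -0.2326, 0, 0.17]
  ]
}}

```text
time_s: 5.78
ee_pos: [0.5285, -0.2624, 0.2857]
orientation: [-0.177, -3.134, -0.002]
contact_force: [0.1, 0.4, -1.3]
grip_width: 0.009
grasp_force: 58.8
```

Emit:
{"fn": "jog_arm", "kwargs": {
  "plan": [
    [0, 0, 0, 0, 0],
    [0, 0, 0, 0.02, 0],
    [0, 0, 0, 0.04, 0],
    [0, 0, 0, 0.06, 0],
    [0, 0, 0, 0.06, 0],
    [0, 0, 0, 0.06, 0],
    [0, 0, 0, 0.06, 0]
  ]
}}

```text
time_s: 6.37
ee_pos: [0.5294, -0.2611, 0.2286]
orientation: [0.173, 3.135, -0.001]
contact_force: [0.4, -0.8, -0.1]
grip_width: 0.0088
grasp_force: 58.8
```

```bash
python3 t.py; python3 - <<'E'
from h import *
out=[]
for n in('wrist','scene','top'):
    p,d,K,T,c=snap(n);P=pts(d,K,T);np.savez(n+'3',p=p,P=P);out.append(p)
c=np.zeros((600,800,3),np.uint8)
c[:300,:400]=cv2.resize(out[0],(400,300))
c[:300,400:]=cv2.resize(out[1][60:260,80:280],(400,300))
c[300:,:400]=cv2.resize(out[2][120:290,340:540],(400,300))
save('p3',c)
# green board points (pre-case): hue green, any cam
for n in('wrist','scene','top'):
    z=np.load(n+'3.npz');p,P=z['p'],z['P'];h=cv2.cvtColor(p,cv2.COLOR_RGB2HSV).astype(int)
    m=(h[...,0]>45)&(h[...,0]<85)&(h[...,1]>90)&(P[...,2]>.06)&(np.hypot(P[...,0]-.527,P[...,1]+.265)<.09)
    Q=P[m]
    if len(Q)>20:
        f=lambda q:np.array([np.sin(np.radians(6.7)),np.cos(np.radians(6.7))])@(q[:2]-[.527,-.265])
        print(n,len(Q),'z',Q[:,2].min(),Q[:,2].max())
        for lo in np.arange(.06,.26,.02):
            s=Q[(Q[:,2]>lo)&(Q[:,2]<lo+.02)]
            if len(s)>5: print(round(lo+.01,2),len(s),'across offset mm',round(1000*f(np.median(s,0)),1),'x',s[:,0].min().round(3),s[:,0].max().round(3))
E
```

```text
[ 0.52939405 -0.2611163   0.22862587] 0.008806208090796285 [ 0.42874909 -0.82043379 -0.12138393] 83.67512574498666 turn 0.0065471793590138536
[ 0.002  -0.0041 -0.    ]
wrist 321 z 0.14664428258251946 0.34883754600677674
0.17 16 across offset mm 4.2 x 0.478 0.479
0.19 24 across offset mm 4.2 x 0.478 0.479
0.21 238 across offset mm 4.3 x 0.478 0.494
0.23 36 across offset mm 4.7 x 0.479 0.493
scene 707 z 0.1157853297515008 0.22049646521317168
0.11 7 across offset mm 5.1 x 0.494 0.582
0.13 158 across offset mm 5.2 x 0.484 0.581
0.15 152 across offset mm 5.0 x 0.485 0.581
0.17 173 across offset mm 5.2 x 0.482 0.583
0.19 104 across offset mm 4.1 x 0.482 0.582
0.21 112 across offset mm 5.8 x 0.481 0.58
top 591 z 0.060532326491110955 0.2974911115040145
0.13 126 across offset mm 6.3 x 0.479 0.577
0.15 118 across offset mm 6.3 x 0.479 0.577
0.17 84 across offset mm 6.2 x 0.479 0.576
0.19 103 across offset mm 6.2 x 0.479 0.577
0.21 120 across offset mm 5.9 x 0.479 0.578
0.23 33 across offset mm 3.7 x 0.48 0.578
```

View pics/p3.png

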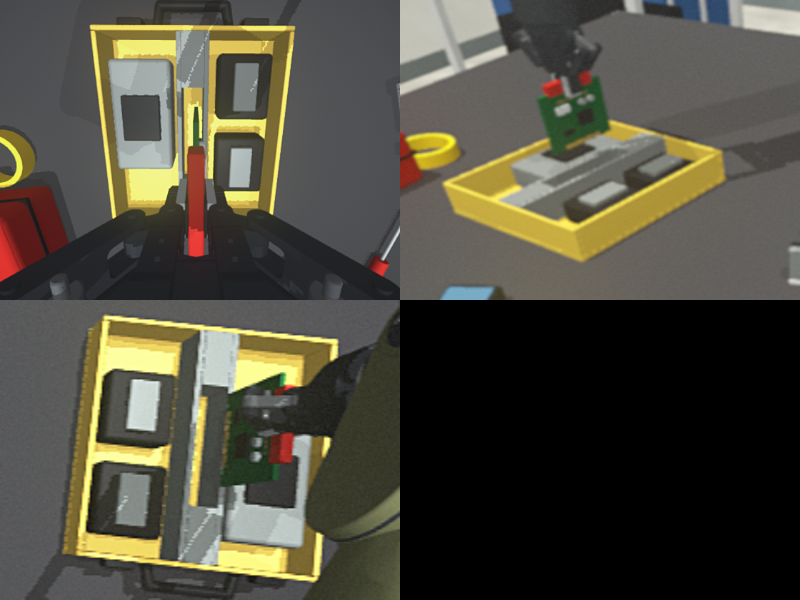

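The board hangs upright about 4 mm to the +y side of the pocket's centre (wrist panel: strip (196,205), recess behind at (193,110)). I'll correct that and lower.

Emit:
{"fn": "jog_arm", "kwargs": {
  "plan": [
    [0, 0.002, -0.004, 0, 0.006],
    [0, 0.002, -0.004, 0, 0.006],
    [0, 0.002, -0.004, 0.015, 0.006],
    [0, 0.002, -0.004, 0.03, 0.006],
    [0, 0.002, -0.004, 0.03, 0.006],
    [0, 0.002, -0.004, 0.03, 0.006],
    [0, 0.002, -0.004, 0.03, 0.006]
  ]
}}

```text
time_s: 7.1
ee_pos: [0.5266, -0.2659, 0.1982]
orientation: [0.185, 3.135, -0.001]
contact_force: [0.4, 0.0, -1.3]
grip_width: 0.0091
grasp_force: 58.9
```

```bash
python3 t.py
```

```text
[ 0.52662176 -0.26592893  0.1982107 ] 0.009097830880059917 [ 0.41657076  0.04861249 -1.28127263] 83.23698288673751 turn -0.0010998561115326273
[-0.0003  0.001  -0.    ]
```

Good. Lower by 0.070 first (target is 0.079), then gently.

Emit:
{"fn": "jog_arm", "kwargs": {
  "plan": [
    [0, 0, 0.001, 0.01, 0],
    [0, 0, 0.001, 0.02, 0],
    [0, 0, 0.001, 0.03, 0],
    [0, 0, 0.001, 0.04, 0],
    [0, 0, 0.001, 0.05, 0],
    [0, 0, 0.001, 0.06, 0],
    [0, 0, 0.001, 0.067, 0],
    [0, 0, 0.001, 0.072, 0],
    [0, 0, 0.001, 0.072, 0],
    [0, 0, 0.001, 0.072, 0]
  ]
}}

```text
time_s: 7.93
ee_pos: [0.5265, -0.2646, 0.1251]
orientation: [-0.185, -3.136, -0.0]
contact_force: [0.6, -0.0, -1.6]
grip_width: 0.0092
grasp_force: 58.9
```

Emit:
{"fn": "jog_arm", "kwargs": {
  "plan": [
    [0, 0, 0, 0.002, 0],
    [0, 0, 0, 0.004, 0],
    [0, 0, 0, 0.005, 0],
    [0, 0, 0, 0.006, 0],
    [0, 0, 0, 0.006, 0],
    [0, 0, 0, 0.006, 0]
  ]
}}

```text
time_s: 8.43
ee_pos: [0.5265, -0.2646, 0.1194]
orientation: [0.185, 3.136, -0.0]
contact_force: [-0.1, -0.7, -0.6]
grip_width: 0.0086
grasp_force: 58.9
```

Emit:
{"fn": "jog_arm", "kwargs": {
  "plan": [
    [0, 0, 0, 0.001, 0],
    [0, 0, 0, 0.001, 0],
    [0, 0, 0, 0.001, 0]
  ]
}}

```text
time_s: 8.68
ee_pos: [0.5267, -0.2648, 0.1191]
orientation: [0.185, 3.136, -0.001]
contact_force: [-2.3, 1.2, 4.2]
grip_width: 0.0089
grasp_force: 59.5
```

Emit:
{"fn": "jog_arm", "kwargs": {
  "plan": [
    [0, 0, 0, 0.0005, 0],
    [0, 0, 0, 0.0005, 0],
    [0, 0, 0, 0.0005, 0]
  ]
}}

```text
time_s: 8.93
ee_pos: [0.5268, -0.2649, 0.1192]
orientation: [0.185, 3.136, -0.001]
contact_force: [-3.7, 0.7, 6.9]
grip_width: 0.0092
grasp_force: 60.1
```

```bash
python3 - <<'E'
from h import *
p,d,K,T,c=snap('scene');P=pts(d,K,T)
s=manip.get_state();print(s['contact_force'],s['ee_pos'])
h=cv2.cvtColor(p,cv2.COLOR_RGB2HSV).astype(int);near=np.hypot(P[...,0]-.527,P[...,1]+.265)<.06
r=near&((h[...,0]<8)|(h[...,0]>172))&(h[...,1]>120)&(P[...,2]>.08);g=near&(h[...,0]>45)&(h[...,0]<85)&(h[...,1]>90)
print('red top z',np.percentile(P[r][:,2],[2,50,98]),'green',np.percentile(P[g][:,2],[2,50,98]))
E
```

```text
[-2.37480996  0.57581903  7.18403999] [ 0.52675307 -0.26491316  0.11916953]
red top z [0.10765777 0.11807598 0.12761613] green [0.0598997  0.08044683 0.10918969]
```

The board is on the floor: 7 N of contact, strip top at about 126 mm. Release fully, so that a leaning board clears the pads, then withdraw.

Emit:
{"fn": "jog_arm", "kwargs": {
  "plan": [
    [0.15, 0, 0, 0, 0],
    [0.3, 0, 0, 0, 0],
    [0.5, 0, 0, 0, 0],
    [0.75, 0, 0, 0, 0],
    [1, 0, 0, 0, 0],
    [1, 0, 0, 0, 0],
    [1, 0, 0, 0, 0],
    [1, 0, 0, 0, 0],
    [1, 0, 0, 0, 0],
    [1, 0, 0, 0, 0]
  ]
}}

```text
time_s: 9.82
ee_pos: [0.5265, -0.2646, 0.1178]
orientation: [-0.185, -3.136, 0.0]
contact_force: [-0.4, 0.4, 0.4]
grip_width: 0.0851
grasp_force: 0.0
```

```bash
python3 - <<'E'
from h import *
s=manip.get_state();print(s['contact_force'],s['grip_width'])
p,d,K,T,c=snap('scene');q,*_=snap('wrist')
o=np.zeros((400,800,3),np.uint8);o[:,:400]=cv2.resize(p[60:260,80:280],(400,400),interpolation=2);o[:300,400:]=cv2.resize(q,(400,300));save('p4',o)
E
```

```text
[-0.40456238  0.37507867  0.43744248] 0.085071034630415
```

View pics/p4.png

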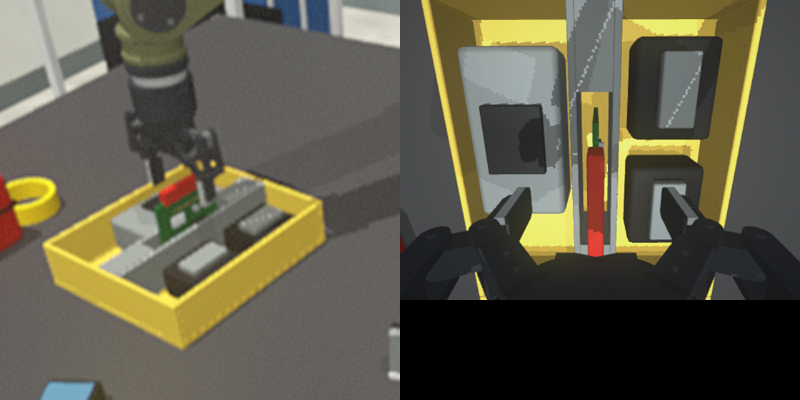

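The board stands upright in the recess (wrist panel: strip at (596,200) between the walls), clear of both pads. Withdraw.

Emit:
{"fn": "jog_arm", "kwargs": {
  "plan": [
    [1, 0, 0, -0.01, 0],
    [1, 0, 0, -0.025, 0],
    [1, 0, 0, -0.045, 0],
    [1, 0, 0, -0.07, 0],
    [1, 0, 0, -0.1, 0],
    [1, 0, 0, -0.13, 0],
    [1, 0, 0, -0.16, 0],
    [1, 0, 0, -0.16, 0],
    [1, 0, 0, -0.16, 0],
    [1, 0, 0, -0.16, 0]
  ]
}}

```text
time_s: 10.75
ee_pos: [0.5263, -0.2645, 0.2778]
orientation: [-0.185, -3.136, -0.0]
contact_force: [-1.3, 0.3, -0.2]
grip_width: 0.0854
grasp_force: 0.0
```

```bash
python3 - <<'E'
from h import *
p,d,K,T,c=snap('scene');q,*_=snap('wrist')
o=np.zeros((400,800,3),np.uint8);o[:,:400]=cv2.resize(p[60:280,80:380],(400,293),interpolation=2).tolist()+[[[0]*3]*400]*107;o[:300,400:]=cv2.resize(q,(400,300));save('p5',o)
E
```

```text
(no output)
```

View pics/p5.png

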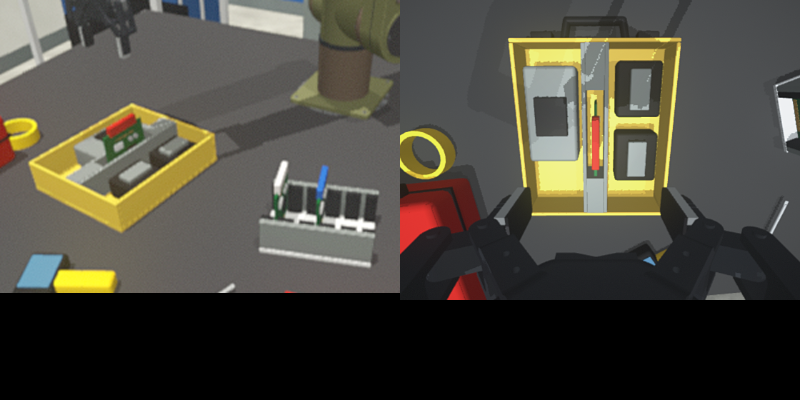

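The red-strip board stands in the pocket (wrist panel (596,143)). White and blue are still in the rack, and the gripper is clear.

```bash
python3 -c "
from workcell import manip
print(manip.sign_off())"
```

```text
the job is handed in; nothing more can be done
None
```

The red-strip board now stands on edge on the floor of the yellow case's pocket, the white and blue boards are still in the rack, and the job was handed in after about 11 s of robot time with the gripper clear.

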